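# Restock the solder dispenser by colour

## Task

The bench solder dispenser is empty and its four reels have come in the bare-metal supply rack. Move the row of reels over one by one, each into the dispenser bracket of its own colour (the brackets set the order of the new row), so that both ends of its axle rest at the bottom of the bracket's two notches. Do not disturb the tip cleaner pot and the flux bottle.

Things in the scene. Friction and masses are not known exactly. Their poses are not given: they have to be found in the camera images.
- red_reel (a point): Loose reel of solder wire, red flanges, red band round the grey wire, lying level on a steel axle. Point: reel centre, half-way along the axle; y along the axle (turn about it: any). Flanges 56 mm dia., 36 mm over both; wire 52 mm dia., 30 mm wide; axle 8 mm dia., 76 mm long, fixed in the reel, 20 mm out at each side. 0.19 to 0.38 kg.
- blue_reel (a point): Loose reel of solder wire, blue flanges, blue band round the grey wire, lying level on a steel axle. Size and axes as the red reel. At the start the four sit in the bare-metal supply rack in one row, axles in line along the row, ends in forks like the brackets' but unpainted, centres 60 mm above the bench, 80 to 96 mm apart.
- green_reel (a point): Loose reel of solder wire, green flanges, green band round the grey wire, lying level on a steel axle. Size and axes as the red reel. There is free room for fingers on both sides across the row: grip it from above across the wire (52 to 56 mm), one finger each side of the axle; it lifts straight up.
- yellow_reel (a point): Loose reel of solder wire, yellow flanges, yellow band round the grey wire, lying level on a steel axle. Size and axes as the red reel. The row of reels and the row of brackets are roughly parallel, 150 to 200 mm apart, either one nearer the robot.
- bracket_red: Fixed red-painted steel bracket for one reel on the dispenser's black rail. Origin: centre of its underside, 8 mm above the bench; z up, y along the row (a seated axle lies along it). Base 56 x 62 x 4 mm; two upright forks 3.5 mm thick at y = -28 and +28 mm, 52 mm clear between, 36 mm wide, tops 67 mm above the origin.
- bracket_blue: Fixed blue-painted steel bracket for one reel on the dispenser's black rail. As the red one. Each fork has a V notch, 26 mm wide at its mouth, sides 30 degrees from upright. A seated reel has its axle at the bottom of both notches, its centre 52 mm above this origin, up to 8 mm off the middle along y.
- bracket_green: Fixed green-painted steel bracket for one reel on the dispenser's black rail. As the red one. The four brackets stand in one row on the rail, 88 mm apart, in any order of colours.
- bracket_yellow: Fixed yellow-painted steel bracket for one reel on the dispenser's black rail. As the red one. Each bracket takes one reel, lowered from above.
- tip_cleaner: Loose black pot with a ball of brass wool, 76 mm in diameter, 59 mm high, 0.3 kg, standing to the robot's right of the racks. Origin at the centre of its underside. Not to be disturbed.
- flux_bottle: Loose small amber bottle with black cap, 38 mm in diameter, 95 mm high, 0.12 kg, standing to the robot's left of the racks. Origin at the centre of its underside. Not to be disturbed.

How it is judged:
By the outcome, as a careful person would: the job done as asked, in the order asked, and still so for the second after the job is handed in, with the robot touching nothing.
It also fails if it takes over 96 s, if anything falls off the work surface, if the arm or the gripper's body presses on something with over 40 N, if the wrist force passes 120 N, or if a joint passes its speed limit or range.

## Robot

A 7-joint arm with a two-finger parallel gripper is mounted at the origin on the work surface. World frame = base frame: x ahead of the robot, y to its left, z up, the work surface at z = 0. Lengths are in mm, angles in rad, forces in N, time in s.
With the tool pointing down it reaches from about 400 to 875 mm from the base axis. Payload 4.4 kg.
Tool frame: the origin (TCP) lies midway between the tips of the shut fingers; the grasp point (between the pads) lies 19 mm behind it (ctrl.pinch_z is the distance from the TCP to the grasp point, in mm); z points along the fingers, y is the line along which they close (so a half turn about z gives the same grasp; the last joint's range is limited). The gripper opens to 85 mm and grips with 20 to 120 N. Pads are 22 mm wide; open, the fingers measure 114 mm over their backs; the gripper's body (76 mm by 85 mm) begins 54 mm behind the grasp point. The pads swing forward as they close: fully open they stand 13 mm farther back than shut.
Start: joints at [-0.066, 0.628, 0.038, 1.517, -0.027, 0.996, -0.02], TCP at [650.014, 0.027, 231.313] pointing down, gripper open.
Joint ranges: [-3.06, 3.06], [-0.37, 2.12], [-1.25, 1.32], [0.18, 2.47], [-1.1, 4.24], [0.23, 1.98], [-2.94, 2.94]. Speed limits (rad/s): [2.57, 2.57, 3.14, 3.14, 3.14, 3.14, 3.14].

## Interface

Orientations are given as [roll, pitch, yaw] about the fixed x, y, z axes, in that order (R = Rz(yaw) Ry(pitch) Rx(roll)).
In Python, from cell import read_state, cams, order, ctrl gives the robot as it stands.
- The arm moves only by the tool move_arm, never from a script. Its argument "targets" is text: rows parted by semicolons, each of 7 numbers parted by spaces: the gripper's target within -1 to 1 (fully open at 1, half-way at 0, shut at -1), then the shift along the tool's x, y, z in cm, then the turn, a rotation vector about the tool's x, y, z in degrees. A call has 1 to 5 rows; each row shifts and turns the commanded pose from where the row before left it, along the tool's axes as they then stand; what a row does not reach is not made up. A row lasts 1/12 s, in which the tool goes at most 41.7 mm and 7.16 degrees, less where a joint would pass 70% of its speed; a pose out of reach is approached as far as the arm can. A call with a gripper value outside its range is refused whole. The fingers move at their own pace and stop on an object; the grip force is fixed at half the most. Time passes only in rows, so rows that do not move let the fingers close. It gives the time, the measured TCP pose, the force, the opening and the grip force at its end, in the units of the state.
- read_state(): the state, without advancing time (a new reading comes with each control period).
- cams.get_image(name): name is "scene" or "side" or "wrist"; returns a dict with "color" (420x560x3 uint8, red, green, blue), "fovy" (degrees; the focal length in pixels is half the picture's height over the tangent of half this angle, whatever the lens; pixels are square), "cx", "cy" (the principal point, pixels), "rvec" (rotation vector, rad) and "tvec" (3), from world to camera coordinates, as OpenCV has them. Camera axes: x right, y down, z forward; pixel columns grow to the right and rows downward; lengths in mm; the calibration is good to about 2 mm. A picture is of the moment at which its call begins. There is no depth.
- order.finish_job(): hands the job in; it is judged then, once.
The state is a dict: "clock": time; "qpos": joint angles; "qd": joint speeds; "tau": joint torques, N m; "eef_pos": TCP position; "tool_rot": TCP orientation; "force": force on the tool from outside, world axes, zero at the start; "torque": the same for the moment, N m; "width": finger opening in mm; "gripper_force": force on a finger pad.
Only numpy, scipy, OpenCV 4.12 (cv2) and the standard library are available. Lean on these libraries where they do the work, as an engineer would, in place of code of your own. Each camera call takes 0.05 s, during which the arm holds its last target. There are 200 camera calls.

## Working session

There is one attempt and no reset: what is moved stays moved. The work goes in short steps, Python scripts to look and compute and a tool call to move; the robot and the scene stay as the last step left them, time stands still between calls to the robot, and variables do not carry over. Pictures are saved under pics/ and viewed, at most 14 in all, crops included, and the job is handed in when it is done.

Besides the shell and the picture viewer there is one more tool, called after "Call:" as a command line: name --argument value ..., lists and objects as JSON in quotes. move_arm: Moves the arm, as the interface text tells. Its arguments: {"type":"object","properties":{"targets":{"type":"string"}},"required":["targets"]}

```bash
mkdir -p pics
cat > h.py <<'E'
import numpy as np, cv2
from cell import read_state, cams, order, ctrl
def get(n,f=None):
    im=cams.get_image(n)
    if f: cv2.imwrite('pics/'+f,im['color'][:,:,::-1])
    R,_=cv2.Rodrigues(np.array(im['rvec'],float)); t=np.array(im['tvec'],float).ravel()
    fl=210/np.tan(np.radians(im['fovy'])/2)
    return dict(c=im['color'],R=R,t=t,f=fl,cx=im['cx'],cy=im['cy'],o=-R.T@t)
def ray(c,u,v):
    d=c['R'].T@np.array([(u-c['cx'])/c['f'],(v-c['cy'])/c['f'],1]); return d/np.linalg.norm(d)
def plane(c,u,v,z):
    d=ray(c,u,v); return c['o']+d*(z-c['o'][2])/d[2]
def proj(c,p):
    q=c['R']@np.array(p,float)+c['t']; return c['f']*q[0]/q[2]+c['cx'],c['f']*q[1]/q[2]+c['cy']
E
python3 - <<'E'
from h import *
for n in ('scene','side','wrist'):
    c=get(n,n+'0.png'); print(n,c['o'].round(),c['R'][2].round(2),c['f'],c['cx'],c['cy'])
a,b,c=[cv2.imread(f'pics/{n}0.png') for n in('scene','side','wrist')]
s=read_state(); print(s)
E
```

```text
scene [1411.  327.  704.] [-0.76 -0.3  -0.57] 406.54742755986786 266.350507480084 208.47131568315956
side [ 476. 1111. 1018.] [ 0.06 -0.76 -0.65] 525.9324549624192 281.16525902729256 208.82422506447682
wrist [649.  75. 373.] [-0.   -0.29 -0.96] 360.76223672031205 278.74711837836367 214.93550762391715
{'clock': 0.15, 'qpos': array([-0.06576575,  0.62916039,  0.03845435,  1.51811761, -0.02700845,
        0.99630184, -0.01999156]), 'qd': array([-4.62575863e-05, -4.58223714e-03, -2.20512272e-05, -4.22532500e-03,
        5.98825152e-04, -2.65040552e-03, -1.08980710e-03]), 'tau': array([ 2.19518879e-03, -5.63800478e+01,  1.22790758e+00, -1.93650573e+01,
        1.11919764e-02,  7.40401709e-03, -1.44664841e-05]), 'eef_pos': array([6.49532687e+02, 9.80176316e-03, 2.30589741e+02]), 'tool_rot': array([-3.14012336e+00,  4.50427198e-06,  1.57076157e+00]), 'force': array([-0.19832349,  0.52138936, -0.3165888 ]), 'torque': array([-0.04475769, -0.0101216 , -0.02505249]), 'gripper_force': 0.0, 'width': 85.34736467773853}
```

View pics/scene0.png

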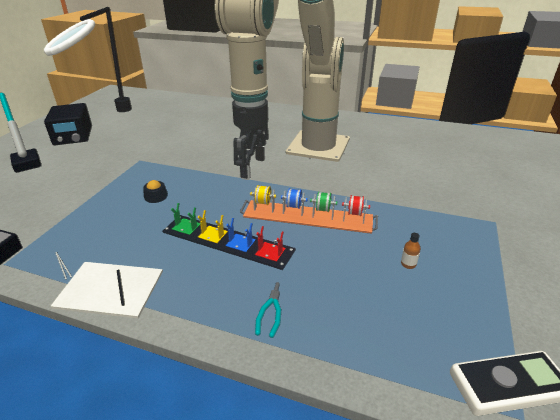

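View pics/side0.png

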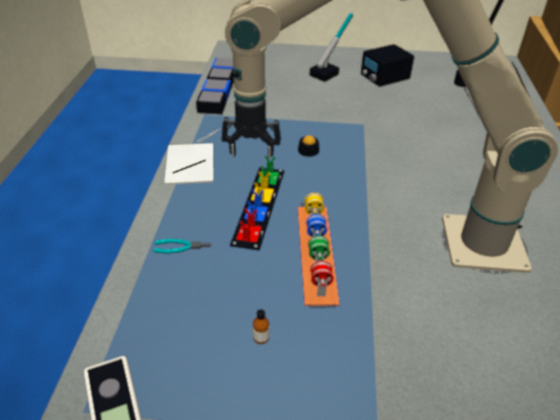

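View pics/wrist0.png

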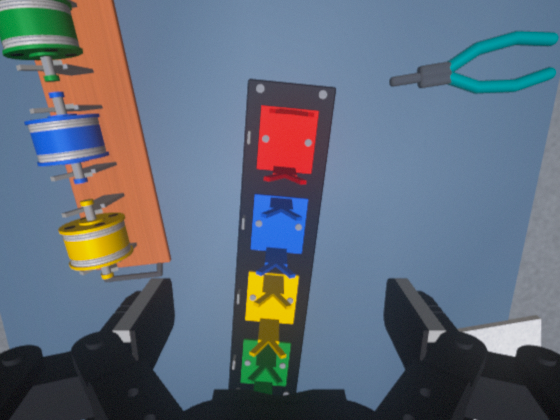

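The wrist view looks straight down on the bracket row, with plates (colour and pixel) red (288,140), blue (278,225), yellow (271,298) and green (265,362). The reels are at the left, with yellow (97,240), blue (65,140) and green (38,30). In the scene view the red reel is at (356,205), the bottle at (411,250) and the pot at (154,190).

```bash
cat >> h.py <<'E'
HUE=dict(red=((0,8),(172,180)),yellow=((20,33),),green=((50,80),),blue=((102,120),))
def masks(c):
    h=cv2.cvtColor(c['c'],cv2.COLOR_RGB2HSV); o={}
    for k,rs in HUE.items():
        o[k]=sum([((h[:,:,0]>=a)&(h[:,:,0]<=b)) for a,b in rs])>0
        o[k]=(o[k]&(h[:,:,1]>170)&(h[:,:,2]>70)).astype(np.uint8)
    return o
def blobs(m,mn=15):
    n,l,s,ce=cv2.connectedComponentsWithStats(m)
    return [(ce[i].round(1),s[i]) for i in range(1,n) if s[i][4]>=mn]
def tri(cs,uvs):
    A=np.zeros((3,3));b=np.zeros(3)
    for c,(u,v) in zip(cs,uvs):
        d=ray(c,u,v);M=np.eye(3)-np.outer(d,d);A+=M;b+=M@c['o']
    return np.linalg.solve(A,b)
E
python3 - <<'E'
from h import *
w=get('wrist')
for k,uv in dict(red=((265,138),(308,142)),blue=((258,223),(298,227)),yellow=((252,298),(292,303))).items():
    print(k,[plane(w,*p,12).round(1) for p in uv])
print('railedge',[plane(w,*p,8).round(1) for p in ((249,80),(335,88),(232,366),(320,234))])
for n in('scene','side','wrist'):
    c=get(n)
    for k,m in masks(c).items():
        for ce,s in blobs(m):
            print(n,k,ce,s[:5],plane(c,*ce,60)[:2].round(0))
E
```

```text
red [array([635. ,  43.2,  12. ]), array([677.4,  39.3,  12. ])]
blue [array([626.7, -44.8,  12. ]), array([668.9, -49.2,  12. ])]
yellow [array([ 618.4, -133.8,   12. ]), array([ 663.6, -140.1,   12. ])]
railedge [array([620.2,  96.9,   8. ]), array([702.2,  89.8,   8. ]), array([ 591.8, -229.1,    8. ]), array([692.9, -58.5,   8. ])]
scene red [355.4 205. ] [352 196   8  19 101] [453. 220.]
scene red [269.2 248.3] [255 227  31  34 442] [704.  56.]
scene yellow [153.2 184.2] [147 180  13   9  80] [ 536. -385.]
scene yellow [261.  194.3] [258 186   8  18 102] [485. -50.]
scene yellow [267.5 195.1] [266 187   4  18  50] [483. -30.]
scene yellow [211.2 230.5] [198 210  30  33 418] [ 687. -110.]
scene green [184.6 226.1] [172 219  28  16 218] [ 692. -185.]
scene blue [292.6 196.4] [290 189   7  16  73] [466.  41.]
scene blue [239.3 239.4] [226 218  29  34 403] [697. -26.]
scene blue [116.4 380.1] [    0   302   349   118 20741] [1122.  -75.]
side red [248.6 230.1] [236 208  26  35 460] [648.  84.]
side red [321.2 273.4] [310 265  24  21 258] [448. 220.]
side yellow [308.6 139.5] [304 13
[... 1151 characters left out ...]
9.3 22.3] [   0    9   65   32 1573] [454. 136.]
wrist green [30.4 47.7] [  2  45  65  10 233] [451. 118.]
wrist green [39.8 53.6] [ 28  51  27   7 104] [458. 114.]
wrist green [50.  77.7] [45 76 12  5 44] [463.  95.]
wrist green [262.7 366.9] [ 240  340   50   46 1042] [ 632. -187.]
wrist blue [54.8 94.3] [49 93 13  4 43] [464.  83.]
wrist blue [ 52.3 118.5] [ 24 115  61  10 206] [459.  63.]
wrist blue [ 61.5 139.9] [  30  127   63   27 1271] [463.  46.]
wrist blue [ 63.  161.7] [ 37 157  56   9 152] [461.  27.]
wrist blue [ 79.2 180.4] [ 74 179  11   4  29] [473.  10.]
wrist blue [277.6 224.4] [ 250  194   58   60 2645] [648. -30.]
wrist blue [275.5 267.7] [264 263  23  11  43] [646. -74.]
```

Call:
move_arm --targets "1 -0.9 -3.4 0.6 0 0 0;1 -0.9 -3.4 0.6 0 0 0;1 -0.9 -3.4 0.6 0 0 0;1 -0.9 -3.4 0.6 0 0 0;1 -1 -3.4 0.6 0 0 0"

```text
clock: 0.77
eef_pos: [478.4, -46.1, 201.2]
tool_rot: [3.141, -0.0, 1.571]
force: [0.2, 0.2, 0.2]
width: 85.6
gripper_force: 0.0
```

Call:
move_arm --targets "1 0 0 1 0 0 -3.5;1 0 0 1 0 0 -3.5;1 0 0 0 0 0 0"

```text
clock: 1.02
eef_pos: [478.7, -46.1, 180.4]
tool_rot: [-3.14, -0.001, 1.694]
force: [0.3, -0.4, -0.6]
width: 85.2
gripper_force: 0.0
```

Run:
```python
from h import *
s=read_state();print(s['clock'],s['eef_pos'],s['tool_rot'])
c=get('wrist','w1.png')
for k,m in masks(c).items():
    for ce,b in blobs(m): print(k,ce,b[:5],plane(c,*ce,60)[:2].round(1))
```

```text
1.0167 [478.71676715 -46.13025775 180.42756962] [-3.13951888e+00 -5.62231659e-04  1.69398728e+00]
red [508.1 114.2] [ 459   68  101   99 5775] [629.   41.4]
yellow [282.  159.4] [275 157  15   6  88] [475.6  -9.6]
yellow [282.9 187.2] [246 178  73  18 870] [478.9 -30.1]
yellow [281.5 214.7] [ 248  199   68   30 1592] [480.6 -51.4]
yellow [281.6 237.3] [247 229  70  13 266] [482.9 -69.6]
yellow [281.6 252.6] [276 250  12   6  59] [484.5 -82.4]
yellow [446.  290.2] [ 410  266   88   58 2095] [621.4 -98.5]
green [388.  371.6] [371 344  34  52 930] [ 591.5 -182.8]
blue [283.4  15.9] [278  13  12   6  54] [464.8  83.2]
blue [283.7  43.9] [248  42  72   6 212] [467.1  66.7]
blue [283.7  73.2] [ 248   59   71   29 1920] [469.4  48.7]
blue [282.6 101.9] [249 100  67   6 261] [471.   30.1]
blue [282.6 130.5] [278 129  10   4  29] [473.5  10.8]
blue [470.1 219.2] [ 425  176  120  104 4896] [624.  -37.1]
```

View pics/w1.png

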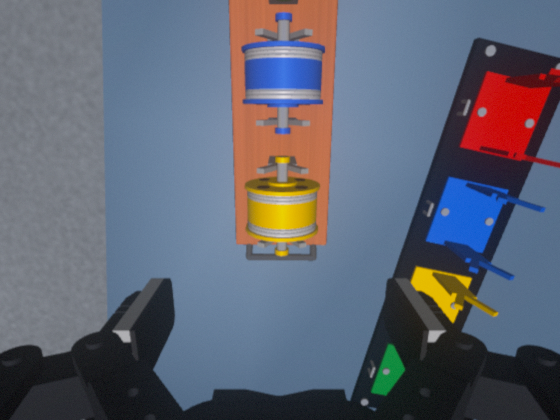

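The view is centred: the yellow reel's axle caps are at (282,159) and (282,253), and the blue reel's at (283,16) and (283,130). This puts the yellow reel at (480,-46) and the blue at (469,47), so the row is turned by about 7°, which the tool now matches.

Call:
move_arm --targets "1 0 0.14 3.5 0 0 0;1 0 0 3.5 0 0 0;1 0 0 3.5 0 0 0;1 0 0 3.4 0 0 0;1 0 0 0 0 0 0"

```text
clock: 1.48
eef_pos: [478.1, -45.3, 37.1]
tool_rot: [-3.131, -0.002, 1.692]
force: [-0.8, 0.5, -0.5]
width: 85.3
gripper_force: 0.0
```

Call:
move_arm --targets "-1 0 0 0 0 0 0;-1 0 0 0 0 0 0;-1 0 0 0 0 0 0;-1 0 0 0 0 0 0;-1 0 0 0 0 0 0"

```text
clock: 1.9
eef_pos: [480.8, -46.2, 44.5]
tool_rot: [3.141, 0.0, 1.692]
force: [-4.7, -0.8, 7.8]
width: 50.2
gripper_force: 61.9
```

Run:
```python
from h import *
import pickle
c=get('wrist')
# screws seen in w1 : use w1 camera pose = tool offset of present camera (139 mm higher)
p=read_state()['eef_pos']; d=np.array([478.717,-46.13,180.43])-p
c['o']=c['o']+d
for k,uv in dict(red=((482,112),(530,123)),blue=((446,212),(490,221)),green=((386,371),)).items():
    print(k,[plane(c,*q,12)[:2].round(1) for q in uv])
print(p,read_state()['force'],read_state()['width'])
```

```text
red [array([637. ,  42.5]), array([679.4,  38.8])]
blue [array([629.6, -45.6]), array([671.3, -49. ])]
green [array([ 611.9, -221.5])]
[480.81245666 -46.18447047  44.51489529] [-4.12361500e+00 -7.15979069e-03  7.74637392e+00] 50.0123053001163
```

Call:
move_arm --targets "-1 0 0 -2 0 0 0;-1 0 0 -3.5 0 0 0;-1 0 0 -3.5 0 0 0;-1 0 0 0 0 0 6.1;-1 0 0 0 0 0 6.1"

```text
clock: 2.37
eef_pos: [484.4, -45.9, 136.4]
tool_rot: [3.132, -0.001, 1.475]
force: [0.4, 0.3, -3.8]
width: 50.5
gripper_force: 65.1
```

Call:
move_arm --targets "-1 -1.5 3.3 0 0 0 0;-1 -1.5 3.3 0 0 0 0;-1 -1.5 3.3 0 0 0 0;-1 -1.5 3.3 0 0 0 0;-1 -1.4 3.5 0 0 0 0"

```text
clock: 2.78
eef_pos: [642.7, -135.8, 134.6]
tool_rot: [3.139, 0.0, 1.48]
force: [1.0, 0.1, -3.5]
width: 50.5
gripper_force: 64.9
```

Call:
move_arm --targets "-1 0 0 0 0 0 0;-1 0 0 0 0 0 0"

```text
clock: 2.95
eef_pos: [643.1, -136.2, 133.6]
tool_rot: [3.137, 0.001, 1.478]
force: [-1.8, -0.1, -3.9]
width: 50.1
gripper_force: 65.1
```

Run:
```python
from h import *
c=get('wrist','w2.png')
s=read_state();print(s['eef_pos'],s['tool_rot'],s['force'])
for k,m in masks(c).items():
    for ce,b in blobs(m): print(k,ce,b[:5])
for n,p in dict(red=(657.2,41),blue=(649,-47),yellow=(640.8,-135)).items(): print(n,proj(c,(*p,12)))
```

```text
[ 641.27753038 -134.85142438  133.24315795] [ 3.14024561e+00 -2.64138785e-04  1.47916921e+00] [-0.24465255 -0.22301987 -3.34883281]
yellow [276.9 238. ] [  207   164   145   136 11215]
yellow [278.6 330.3] [ 212  289  135   72 5850]
yellow [278.7 370.7] [ 211  338  136   48 1328]
blue [273.9  73.7] [ 232   11   85  122 8937]
red (np.float64(275.29077408071356), np.float64(-70.78997837994126))
blue (np.float64(275.574403157801), np.float64(81.8523032281727))
yellow (np.float64(275.8043386321448), np.float64(205.59799174113454))
```

View pics/w2.png

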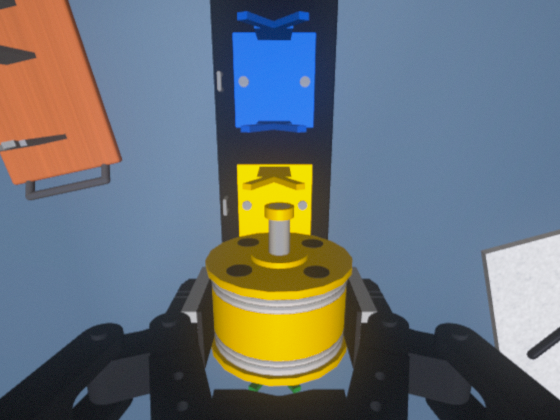

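The held yellow reel is centred in the gripper with its axle cap at (279,211). It is in line with the yellow bracket, whose screws at (248,205) and (302,205) match the predicted centre (276,206). The next step is to lower it.

Call:
move_arm --targets "-1 0 0 3 0 0 0;-1 0 0 3 0 0 0;-1 0 0 1.5 0 0 0;-1 0 0 0.8 0 0 0;-1 0 0 0 0 0 0"

```text
clock: 3.42
eef_pos: [639.9, -133.5, 48.6]
tool_rot: [-3.14, -0.001, 1.481]
force: [-0.1, 1.0, -3.0]
width: 50.2
gripper_force: 65.1
```

Call:
move_arm --targets "-1 0 0 0.5 0 0 0;-1 0 0 0 0 0 0;-1 0 0 0 0 0 0"

```text
clock: 3.67
eef_pos: [640.7, -134.4, 45.3]
tool_rot: [-3.141, -0.0, 1.48]
force: [-3.3, 1.6, -2.0]
width: 49.9
gripper_force: 65.1
```

Call:
move_arm --targets "-1 0 0 0.1 0 0 0;0.6 0 0 0 0 0 0;1 0 0 0 0 0 0;1 0 0 0 0 0 0;1 0 0 0 0 0 0"

```text
clock: 4.08
eef_pos: [641.9, -134.9, 43.8]
tool_rot: [3.14, 0.0, 1.48]
force: [0.4, -0.2, 0.6]
width: 85.1
gripper_force: 0.0
```

Call:
move_arm --targets "1 0 0 -2 0 0 0;1 0 0 -3.5 0 0 0;1 0 0 -3.5 0 0 0;1 0 0 0 0 0 0"

```text
clock: 4.42
eef_pos: [646.1, -135.9, 140.6]
tool_rot: [3.128, 0.001, 1.48]
force: [1.9, -2.0, 1.2]
width: 85.5
gripper_force: 0.0
```

Run:
```python
from h import *
c=get('wrist','w3.png')
s=read_state();print(s['eef_pos'],s['tool_rot'],s['force'])
for k in ('yellow','blue'):
    for ce,b in blobs(masks(c)[k]): print(k,ce,b[:5],plane(c,*ce,60)[:2].round(1))
```

```text
[ 644.50046642 -135.48530378  137.77357248] [3.13220900e+00 9.42685637e-04 1.47984643e+00] [-0.44103215 -0.21902201  0.91130762]
yellow [268.9 186.1] [ 225  163   87   48 3049] [ 642.6 -110.2]
yellow [268.1 231.9] [ 228  212   81   37 2194] [ 639.  -140.7]
yellow [268.8 261.7] [227 242  84  32 714] [ 637.4 -161.9]
yellow [268.5 274. ] [261 268  16  11 112] [ 636.3 -171. ]
blue [268.2  75.7] [ 227   15   83  118 8435] [648.6 -45.3]
```

View pics/w3.png

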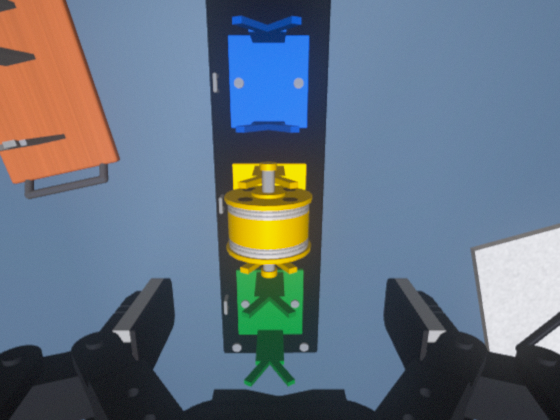

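The yellow reel is seated, with its caps at (268,166) and (268,274) centred in both V notches. The blue reel is next.

Call:
move_arm --targets "1 2.4 -2.7 0 0 0 0;1 2.4 -2.7 0 0 0 0;1 2.4 -2.7 0 0 0 0;1 2.4 -2.7 0 0 0 0;1 2.4 -2.7 0 0 0 0"

```text
clock: 4.88
eef_pos: [515.7, -1.9, 132.6]
tool_rot: [-3.141, -0.0, 1.48]
force: [-0.3, 0.3, -0.3]
width: 85.4
gripper_force: 0.0
```

Call:
move_arm --targets "1 2.3 -2.7 0 0 0 0;1 2.2 -2.6 0 0 0 0;1 0 0 0 0 0 -6.1;1 0 0 0 0 0 -6.1;1 0 0 0 0 0 0"

```text
clock: 5.3
eef_pos: [468.1, 47.5, 132.9]
tool_rot: [-3.141, -0.0, 1.697]
force: [1.2, 0.3, -0.2]
width: 85.5
gripper_force: 0.0
```

Call:
move_arm --targets "1 0 0 0 0 0 0"

```text
clock: 5.38
eef_pos: [468.7, 46.6, 132.9]
tool_rot: [-3.141, -0.0, 1.69]
force: [-0.5, 0.1, 0.2]
width: 85.8
gripper_force: 0.0
```

```bash
cat > m.py <<'E'
from h import *
import sys
def look(cols):
    c=get('wrist'); s=read_state();print(s['clock'],s['eef_pos'].round(1),s['tool_rot'].round(3))
    M=masks(c)
    for k in cols:
        for ce,b in blobs(M[k],25): print(k,ce,b[:5],plane(c,*ce,60)[:2].round(1))
look(sys.argv[1:])
E
python3 m.py blue green
```

```text
5.4333 [468.8  46.4 132.9] [-3.141 -0.     1.689]
blue [280.8 172.9] [274 170  14   6  68] [465.   81.8]
blue [280.7 202.9] [265 201  32   5 116] [467.2  63.1]
blue [281.5 213.4] [239 207  85  11 362] [468.5  56.5]
blue [280.6 240.3] [ 241  222   80   35 2170] [470.1  38.6]
blue [280.6 268.1] [242 260  78  13 261] [472.5  19.3]
blue [280.3 282.6] [274 280  14   6  60] [473.5   8.8]
blue [489.  324.1] [ 448  297   92   58 2841] [620.   -5.5]
green [298.4  80.7] [289  66  21  30 303] [468.5 134.8]
green [264.9  82.5] [259  72  14  22 108] [449.9 131.6]
```

Call:
move_arm --targets "1 0 0.05 3 0 0 0;1 0 0 3 0 0 0;1 0 0 3 0 0 0;1 0 0 0 0 0 0;-1 0 0 0 0 0 0"

```text
clock: 5.85
eef_pos: [468.1, 46.1, 42.2]
tool_rot: [-3.138, 0.0, 1.691]
force: [-0.2, 0.2, 0.8]
width: 75.2
gripper_force: 0.0
```

Call:
move_arm --targets "-1 0 0 0 0 0 0;-1 0 0 0 0 0 0;-1 0 0 0 0 0 0;-1 0 0 0 0 0 0;-1 0 0 0 0 0 0"

```text
clock: 6.27
eef_pos: [469.8, 46.7, 44.9]
tool_rot: [3.139, 0.0, 1.692]
force: [-1.8, -0.3, 7.1]
width: 50.6
gripper_force: 62.2
```

Call:
move_arm --targets "-1 0 0 -2 0 0 0;-1 0 0 -3.5 0 0 0;-1 0 0 -3.5 0 0 0;-1 0 0 0 0 0 6.1;-1 0 0 0 0 0 6.1"

```text
clock: 6.68
eef_pos: [471.2, 47.1, 136.2]
tool_rot: [3.135, -0.002, 1.475]
force: [-0.6, 0.5, -3.7]
width: 50.0
gripper_force: 65.6
```

Call:
move_arm --targets "-1 -1.3 3.2 0 0 0 0;-1 -1.3 3.2 0 0 0 0;-1 -1.3 3.2 0 0 0 0;-1 -1.3 3.2 0 0 0 0;-1 -1.3 3.2 0 0 0 0"

```text
clock: 7.1
eef_pos: [623.9, -33.2, 134.1]
tool_rot: [3.141, -0.0, 1.48]
force: [1.2, -0.2, -4.1]
width: 50.1
gripper_force: 65.4
```

Call:
move_arm --targets "-1 -1.2 2.8 0 0 0 0;-1 0 0 0 0 0 0;-1 0 0 0 0 0 0;-1 0 0 0 0 0 0"

```text
clock: 7.43
eef_pos: [648.3, -46.5, 133.1]
tool_rot: [-3.14, -0.001, 1.48]
force: [-0.5, 0.1, -3.9]
width: 50.4
gripper_force: 65.4
```

Above the blue bracket at (648.3,-46.5) against (649,-47). Now I lower, release and retreat.

Call:
move_arm --targets "-1 0 0.05 3 0 0 0;-1 0 0 3 0 0 0;-1 0 0 1.5 0 0 0;-1 0 0 0.8 0 0 0;-1 0 0 0.5 0 0 0"

```text
clock: 7.85
eef_pos: [648.9, -45.8, 45.0]
tool_rot: [-3.14, -0.001, 1.481]
force: [-7.5, 1.8, 22.3]
width: 50.4
gripper_force: 68.5
```

Call:
move_arm --targets "-1 0 0 0.1 0 0 0;-1 0 0 0 0 0 0;-1 0 0 0 0 0 0"

```text
clock: 8.1
eef_pos: [648.8, -45.9, 45.1]
tool_rot: [-3.14, -0.001, 1.481]
force: [-5.3, 2.1, 0.5]
width: 50.3
gripper_force: 65.9
```

Call:
move_arm --targets "0.6 0 0 0 0 0 0;1 0 0 0 0 0 0;1 0 0 0 0 0 0;1 0 0 0 0 0 0"

```text
clock: 8.43
eef_pos: [651.3, -47.4, 45.1]
tool_rot: [3.139, 0.0, 1.48]
force: [0.3, -0.1, -0.6]
width: 85.3
gripper_force: 0.0
```

Call:
move_arm --targets "1 0 0 -2 0 0 0;1 0 0 -3.5 0 0 0;1 0 0 -3.5 0 0 0;1 0 0 0 0 0 0"

```text
clock: 8.77
eef_pos: [655.4, -47.8, 141.7]
tool_rot: [3.128, -0.0, 1.479]
force: [1.5, 0.6, 0.4]
width: 85.2
gripper_force: 0.0
```

```bash
python3 m.py blue; python3 -c "
from h import *
get('wrist','w4.png')"
```

```text
8.8167 [653.7 -47.6 138.9] [ 3.132 -0.     1.48 ]
blue [267.2 187. ] [ 223  164   87   47 2920] [650.8 -22.7]
blue [266.4 232.7] [ 227  213   80   37 2101] [647.1 -53.3]
blue [266.7 261.4] [226 249  82  24 453] [645.3 -73.9]
blue [267.  274.5] [261 272  13   6  59] [644.5 -83.6]
```

View pics/w4.png

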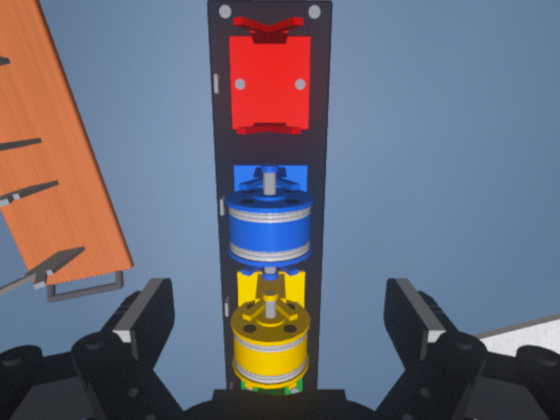

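The blue reel is seated, with its caps at (268,170) and (267,274) in the notches. The green reel is next.

Call:
move_arm --targets "1 2.3 -3 0 0 0 0;1 2.3 -3 0 0 0 0;1 2.3 -3 0 0 0 0;1 2.3 -3 0 0 0 0;1 2.3 -3 0 0 0 0"

```text
clock: 9.28
eef_pos: [508.8, 81.8, 133.2]
tool_rot: [-3.14, 0.001, 1.479]
force: [0.9, 0.4, 0.1]
width: 85.2
gripper_force: 0.0
```

Call:
move_arm --targets "1 2.3 -3 0 0 0 0;1 2.4 -2.7 0 0 0 0;1 0 0 0 0 0 -6.1;1 0 0 0 0 0 -6.1;1 0 0 0 0 0 0"

```text
clock: 9.7
eef_pos: [457.4, 133.8, 133.5]
tool_rot: [-3.14, -0.0, 1.698]
force: [0.9, 0.5, 0.3]
width: 85.2
gripper_force: 0.0
```

Call:
move_arm --targets "1 0 0 0 0 0 0;1 0 0 0 0 0 0"

```text
clock: 9.87
eef_pos: [458.5, 132.4, 133.8]
tool_rot: [-3.141, 0.0, 1.689]
force: [-0.0, 0.3, -0.3]
width: 85.3
gripper_force: 0.0
```

```bash
python3 m.py green red
```

```text
9.9167 [458.6 132.4 133.9] [-3.141  0.     1.689]
green [289.6 217.4] [278 216  21   4  38] [463.7 140. ]
green [282.1 243.3] [ 252  229   60   30 1315] [461.2 122.1]
red [281.3   4.3] [271   0  21  11 170] [444.2 257.4]
red [281.3  38.7] [232  35 100  12 617] [446.2 240.8]
red [281.1  75. ] [ 235   56   94   38 3373] [448.4 222.4]
red [281.3 110.7] [234 107  95  10 571] [450.8 203.4]
red [280.7 144.3] [272 140  19   9 134] [452.7 184.4]
red [507.1 326. ] [ 464  297   96   60 3322] [623.2  79.7]
```

Call:
move_arm --targets "1 -0.2 0.1 3 0 0 0;1 0 0 3 0 0 0;1 0 0 3 0 0 0;1 0 0 0 0 0 0;-1 0 0 0 0 0 0"

```text
clock: 10.33
eef_pos: [458.7, 130.4, 43.3]
tool_rot: [-3.138, 0.001, 1.691]
force: [-0.0, -0.0, 0.7]
width: 75.3
gripper_force: 0.0
```

Call:
move_arm --targets "-1 0 0 0 0 0 0;-1 0 0 0 0 0 0;-1 0 0 0 0 0 0;-1 0 0 0 0 0 0;-1 0 0 0 0 0 0"

```text
clock: 10.75
eef_pos: [459.9, 131.2, 45.9]
tool_rot: [3.14, -0.0, 1.693]
force: [-2.5, -0.9, 8.0]
width: 50.2
gripper_force: 61.9
```

Call:
move_arm --targets "-1 0 0 -2 0 0 0;-1 0 0 -3.5 0 0 0;-1 0 0 -3.5 0 0 0;-1 0 0 0 0 0 6.1;-1 0 0 0 0 0 6.1"

```text
clock: 11.17
eef_pos: [462.1, 131.9, 137.6]
tool_rot: [3.135, -0.004, 1.475]
force: [0.0, -0.2, -2.1]
width: 50.0
gripper_force: 64.5
```

Call:
move_arm --targets "-1 -3 1.9 0 0 0 0;-1 -3 1.9 0 0 0 0;-1 -3 1.9 0 0 0 0;-1 -3 1.9 0 0 0 0;-1 -3 1.9 0 0 0 0"

```text
clock: 11.58
eef_pos: [541.8, -28.2, 135.4]
tool_rot: [3.139, -0.0, 1.48]
force: [0.1, 0.3, -2.2]
width: 50.6
gripper_force: 64.3
```

Call:
move_arm --targets "-1 -3 1.9 0 0 0 0;-1 -3 1.9 0 0 0 0;-1 -3 1.9 0 0 0 0;-1 -3 1.9 0 0 0 0;-1 -3 1.9 0 0 0 0"

```text
clock: 12.0
eef_pos: [622.6, -186.6, 135.4]
tool_rot: [3.14, 0.0, 1.48]
force: [1.5, 0.6, -1.8]
width: 50.1
gripper_force: 64.3
```

Call:
move_arm --targets "-1 -3.7 1.5 0 0 0 0;-1 0 0 0 0 0 0;-1 0 0 0 0 0 0;-1 0 0 0 0 0 0"

```text
clock: 12.33
eef_pos: [633.1, -222.8, 134.6]
tool_rot: [3.141, -0.001, 1.479]
force: [-0.7, 1.1, -1.6]
width: 49.9
gripper_force: 64.2
```

```bash
python3 m.py green; python3 -c "
from h import *
c=get('wrist','w5.png'); print(proj(c,(632.6,-223,12)))"
```

```text
12.3833 [ 633.2 -221.5  134.6] [ 3.142e+00 -1.000e-03  1.481e+00]
green [276.8 204.3] [ 240  166   75   76 3654] [ 632.6 -207.6]
green [279.4 264.7] [250 253  62  19 426] [ 630.5 -248.7]
green [279.5 290.4] [ 210  270  140   31 1044] [ 628.9 -267.5]
green [278.6 331.6] [ 213  294  132   67 5446] [ 625.3 -299.5]
green [278.5 373.7] [214 348 131  38 904] [ 622.  -334.9]
(np.float64(278.9551154679234), np.float64(208.82399268355886))
```

View pics/w5.png

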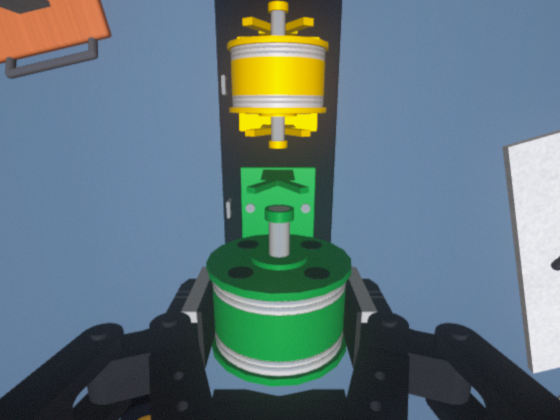

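The held green reel (cap at (279,214)) lines up with the green bracket screws at (250,209) and (306,209). Lowering it.

Call:
move_arm --targets "-1 0 0 3 0 0 0;-1 0 0 3 0 0 0;-1 0 0 1.5 0 0 0;-1 0 0 0.8 0 0 0;-1 0 0 0.5 0 0 0"

```text
clock: 12.85
eef_pos: [632.6, -221.0, 45.8]
tool_rot: [-3.139, -0.001, 1.482]
force: [-8.9, 4.8, 25.6]
width: 50.4
gripper_force: 67.3
```

Call:
move_arm --targets "-1 0 0 0.1 0 0 0;-1 0 0 0 0 0 0;-1 0 0 0 0 0 0"

```text
clock: 13.1
eef_pos: [632.5, -221.1, 46.1]
tool_rot: [-3.14, -0.002, 1.481]
force: [-4.9, 4.0, 0.8]
width: 49.9
gripper_force: 64.7
```

Call:
move_arm --targets "0.6 0 0 0 0 0 0;1 0 0 0 0 0 0;1 0 0 0 0 0 0;1 0 0 0 0 0 0"

```text
clock: 13.43
eef_pos: [634.5, -223.5, 46.2]
tool_rot: [3.139, 0.001, 1.48]
force: [-0.2, 0.4, 0.3]
width: 85.5
gripper_force: 0.0
```

Call:
move_arm --targets "1 0 0 -2 0 0 0;1 0 0 -3.5 0 0 0;1 0 0 -3.5 0 0 0;1 0 0 0 0 0 0;1 0 0 0 0 0 0"

```text
clock: 13.85
eef_pos: [635.6, -223.9, 138.5]
tool_rot: [3.135, 0.002, 1.48]
force: [-0.6, -0.1, -0.8]
width: 85.1
gripper_force: 0.0
```

```bash
python3 m.py green; python3 -c "
from h import *
get('wrist','w6.png')"
```

```text
13.9 [ 634.  -223.3  136.5] [3.139e+00 1.000e-03 1.480e+00]
green [247.2 178.2] [236 163  30  27 411] [ 618.7 -191.5]
green [272.2 167.2] [265 165  16   6  71] [ 634.9 -186.1]
green [298.  180.6] [280 167  30  24 359] [ 650.  -195.9]
green [272.4 196.7] [256 193  35   8 160] [ 633.2 -204.8]
green [273.3 206.1] [229 199  87  12 371] [ 633.2 -210.9]
green [272.7 233.3] [ 233  215   80   35 2059] [ 631.  -229.2]
green [272.5 262.9] [234 252  78  21 393] [ 628.9 -250.1]
green [272.8 275.3] [266 273  14   6  56] [ 628.2 -259.2]
```

View pics/w6.png

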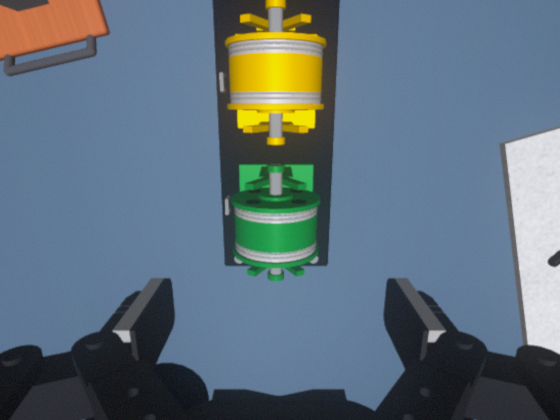

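The green reel is seated, with its caps at (275,169) and (275,276). The red reel is last.

Call:
move_arm --targets "1 3.3 -1.7 0 0 0 0;1 3.3 -1.7 0 0 0 0;1 3.3 -1.7 0 0 0 0;1 3.3 -1.7 0 0 0 0;1 3.3 -1.7 0 0 0 0"

```text
clock: 14.37
eef_pos: [561.8, -49.5, 133.9]
tool_rot: [-3.139, -0.0, 1.48]
force: [0.3, 0.3, -0.1]
width: 85.0
gripper_force: 0.0
```

Call:
move_arm --targets "1 3.3 -1.7 0 0 0 0;1 3.3 -1.7 0 0 0 0;1 3.3 -1.7 0 0 0 0;1 3.3 -1.7 0 0 0 0;1 3.3 -1.7 0 0 0 0"

```text
clock: 14.78
eef_pos: [492.2, 122.3, 134.1]
tool_rot: [-3.139, 0.001, 1.48]
force: [0.4, 0.6, -0.8]
width: 85.2
gripper_force: 0.0
```

Call:
move_arm --targets "1 3.3 -1.8 0 0 0 0;1 3.3 -1.8 0 0 0 0;1 2.9 -1.8 0 0 0 0;1 0 0 0 0 0 -6.1;1 0 0 0 0 0 -6.1"

```text
clock: 15.2
eef_pos: [446.2, 223.7, 134.1]
tool_rot: [-3.139, 0.0, 1.705]
force: [0.8, -1.9, -0.1]
width: 85.0
gripper_force: 0.0
```

Call:
move_arm --targets "1 0 0 0 0 0 0;1 0 0 0 0 0 0;1 0 0 0 0 0 0"

```text
clock: 15.45
eef_pos: [448.7, 219.8, 134.7]
tool_rot: [-3.14, 0.001, 1.689]
force: [-0.5, -0.7, -0.2]
width: 85.0
gripper_force: 0.0
```

```bash
python3 m.py red
```

```text
15.5 [448.9 219.8 134.9] [-3.141e+00  1.000e-03  1.689e+00]
red [279.9 170.3] [272 167  17   7 105] [444.4 256. ]
red [281.  206.4] [237 191  87  25 774] [447.8 233.5]
red [280.1 237.6] [ 240  219   82   36 2193] [449.7 212.8]
red [280.7 264.6] [239 254  83  16 365] [452.3 194. ]
red [279.8 279.8] [272 276  16   8  84] [453.1 183. ]
```

Call:
move_arm --targets "1 0 0 3 0 0 0;1 0 0 3 0 0 0;1 0 0 3.1 0 0 0;1 0 0 0 0 0 0;-1 0 0 0 0 0 0"

```text
clock: 15.92
eef_pos: [447.9, 219.5, 43.3]
tool_rot: [-3.138, 0.002, 1.691]
force: [0.4, -0.2, 0.2]
width: 75.5
gripper_force: 0.0
```

Call:
move_arm --targets "-1 0 0 0 0 0 0;-1 0 0 0 0 0 0;-1 0 0 0 0 0 0;-1 0 0 0 0 0 0;-1 0 0 0 0 0 0"

```text
clock: 16.33
eef_pos: [449.4, 220.9, 46.1]
tool_rot: [3.14, -0.001, 1.693]
force: [-1.4, -1.0, 8.0]
width: 50.4
gripper_force: 62.0
```

Call:
move_arm --targets "-1 0 0 -2 0 0 0;-1 0 0 -3.5 0 0 0;-1 0 0 -3.5 0 0 0;-1 0 0 0 0 0 6.1;-1 0 0 0 0 0 6.1"

```text
clock: 16.75
eef_pos: [450.7, 221.6, 137.5]
tool_rot: [3.136, -0.004, 1.475]
force: [-0.1, 1.0, -2.8]
width: 50.1
gripper_force: 65.0
```

Call:
move_arm --targets "-1 -2 2.8 0 0 0 0;-1 -2 2.8 0 0 0 0;-1 -2 2.8 0 0 0 0;-1 -2 2.8 0 0 0 0;-1 -2 2.8 0 0 0 0"

```text
clock: 17.17
eef_pos: [580.3, 107.2, 135.2]
tool_rot: [3.14, -0.0, 1.48]
force: [0.3, 0.7, -2.8]
width: 50.1
gripper_force: 64.8
```

Call:
move_arm --targets "-1 -2 2.8 0 0 0 0;-1 -2 2.8 0 0 0 0;-1 -1.9 2.8 0 0 0 0;-1 0 0 0 0 0 0;-1 0 0 0 0 0 0"

```text
clock: 17.58
eef_pos: [658.7, 38.9, 134.7]
tool_rot: [3.14, 0.001, 1.476]
force: [-0.1, 1.6, -4.1]
width: 50.3
gripper_force: 64.8
```

Call:
move_arm --targets "-1 0 0 0 0 0 0;-1 0 0 0 0 0 0"

```text
clock: 17.75
eef_pos: [656.4, 43.5, 134.4]
tool_rot: [-3.141, -0.001, 1.482]
force: [0.3, 0.0, -2.7]
width: 50.0
gripper_force: 64.8
```

Call:
move_arm --targets "-1 0 0 3 0 0 0;-1 0 0 3 0 0 0;-1 0 0 1.5 0 0 0;-1 0 0 0.8 0 0 0;-1 0 0 0.5 0 0 0"

```text
clock: 18.17
eef_pos: [657.2, 43.3, 46.1]
tool_rot: [-3.141, -0.001, 1.482]
force: [-7.4, 0.4, 22.9]
width: 50.2
gripper_force: 67.8
```

Call:
move_arm --targets "-1 0 0 0.1 0 0 0;-1 0 0 0 0 0 0;-1 0 0 0 0 0 0"

```text
clock: 18.42
eef_pos: [657.1, 43.3, 46.3]
tool_rot: [-3.141, -0.001, 1.481]
force: [-2.7, 2.2, 1.4]
width: 50.1
gripper_force: 65.3
```

Call:
move_arm --targets "0.6 0 0 0 0 0 0;1 0 0 0 0 0 0;1 0 0 0 0 0 0;1 0 0 0 0 0 0"

```text
clock: 18.75
eef_pos: [658.3, 41.5, 45.9]
tool_rot: [3.14, 0.0, 1.48]
force: [1.1, -1.0, 0.3]
width: 85.6
gripper_force: 0.0
```

Call:
move_arm --targets "1 0 0 -2 0 0 0;1 0 0 -3.5 0 0 0;1 0 0 -3.5 0 0 0;1 0 0 -3.5 0 0 0;1 0 0 -3.5 0 0 0"

```text
clock: 19.17
eef_pos: [657.5, 41.6, 207.2]
tool_rot: [3.141, 0.0, 1.48]
force: [0.6, 0.8, -0.4]
width: 85.1
gripper_force: 0.0
```

Call:
move_arm --targets "1 0 0 0 0 0 0;1 0 0 0 0 0 0;1 0 0 0 0 0 0"

```text
clock: 19.42
eef_pos: [657.1, 41.8, 205.0]
tool_rot: [-3.141, 0.0, 1.48]
force: [-0.5, 0.2, -0.9]
width: 85.7
gripper_force: 0.0
```

```bash
python3 m.py red; python3 -c "
from h import *
get('wrist','w7.png');c=get('scene');x=c['c'][150:300,120:440,::-1]
cv2.imwrite('pics/s7.png',cv2.resize(x,None,fx=2.5,fy=2.5,interpolation=cv2.INTER_CUBIC))"
```

```text
19.4667 [656.6  41.8 204.1] [-3.139  0.     1.48 ]
red [279.2 169.2] [ 246  152   67   35 1362] [659.   66.7]
red [278.6 204.7] [ 248  192   62   25 1289] [655.9  37.3]
red [278.8 230. ] [247 219  64  21 381] [654.   15.2]
red [278.5 240.2] [273 238  12   5  48] [652.9   6. ]
```

View pics/w7.png

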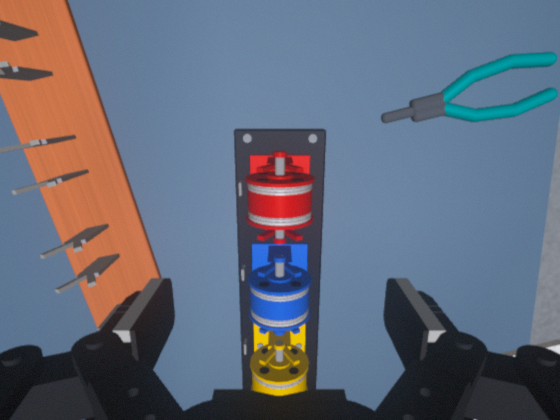

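View pics/s7.png

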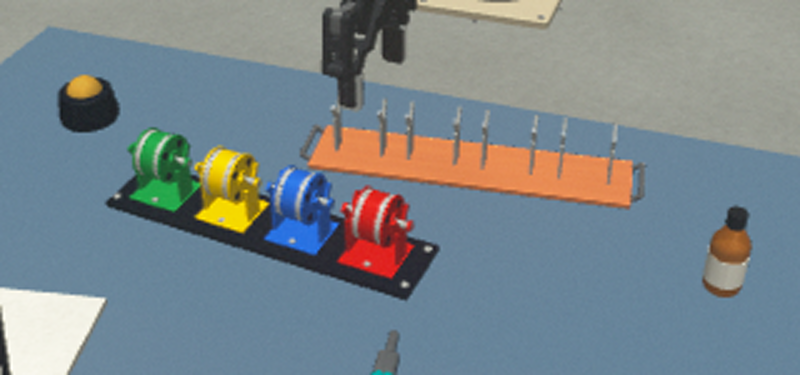

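All four reels are seated in their own brackets. The crop shows green (160,155), yellow (230,172), blue (300,193) and red (377,217), with the pot and bottle standing where they were and the gripper clear.

```bash
python3 -c "
from h import *
print(order.finish_job())"
```

```text
the job is handed in; nothing more can be done
None
```

All four reels are seated in their own-colour brackets, the pot and bottle were not disturbed, and the job was handed in at about 19.5 s on the robot's clock.

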